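# Seat the spindle bearing of a model-car display turntable

### The arm

A 7-joint arm with a two-finger parallel gripper is mounted at the origin on the work surface. World frame = base frame: x ahead of the robot, y to its left, z up, the work surface at z = 0. Lengths are in m, angles in rad, forces in N, time in s.
With the tool pointing down it reaches from about 0.4 to 0.85 m from the base axis. Payload 4.4 kg.
Tool frame: the origin (TCP) lies on the centre line of the jaws, within the pads' length; the fingertips stand nose_length ahead of it and the grasp point (between the pads) is the TCP (nose_length is the distance from the TCP to the fingertips, in m); z points along the fingers, y is the line along which they close (so a half turn about z gives the same grasp; the last joint's range is limited). The gripper opens to 94 mm and grips with 3 to 60 N. Pads are 16 mm wide; open, the fingers measure 119 mm over their backs; the gripper's body (75 mm by 177 mm) begins 78 mm behind the grasp point.
Start: joints at [-1.248, 0.628, 0.038, 1.517, -0.027, 0.996, -0.02], TCP at [0.246, 0.602, 0.204] pointing down, gripper open.
Joint ranges: [-3.06, 3.06], [-0.37, 2.12], [-1.25, 1.32], [0.18, 2.47], [-1.1, 4.24], [0.23, 1.98], [-2.94, 2.94]. Speed limits (rad/s): [2.57, 2.57, 3.14, 3.14, 3.14, 3.14, 3.14].

### API

Orientations are given as [roll, pitch, yaw] about the fixed x, y, z axes, in that order (R = Rz(yaw) Ry(pitch) Rx(roll)).
In Python, from rig import * gives the robot as it stands. The module is installed in compiled form; this text tells all that it offers.
- The arm moves only by the tool apply_moves, never from a script. Its arguments are lists of equal length, an entry for each row: "rot": the turn, a rotation vector about the tool's x, y, z in units of 5 degrees (1.0 is 5 degrees), a list of three; "offset": the shift along the tool's x, y, z in mm, a list of three; "gripper": the closure, from -1 (fully open) to 1 (shut), so that 0 is half open. In form: {"rot": [[ax, ay, az], ...], "offset": [[dx, dy, dz], ...], "gripper": [gripper, ...]}. A call has 1 to 12 rows; each row shifts and turns the commanded pose from where the row before left it, along the tool's axes as they then stand; what a row does not reach is not made up. A row lasts 1/10 s, in which the tool goes at most 50 mm and 8.59 degrees, less where a joint would pass 70% of its speed; a pose out of reach is approached as far as the arm can. A call is refused whole if a number of a shift passes 50 or a number of a turn 1, either way. A call with a gripper value outside its range is refused whole. The fingers move at their own pace and stop on an object; the grip force is fixed at half the most. Time passes only in rows, so rows that do not move let the fingers close. It gives the time, the measured TCP pose, the force, the opening and the grip force at its end, in the units of the state.
- get_state(): the state, without advancing time (a new reading comes with each control period).
- snapshot(name): name is "scene" or "top" or "wrist"; returns a dict with "color" (420x560x3 uint8, blue, green, red), "range_z" (420x560 float32, m along the optical axis (not along the pixel's ray), 0 where there is no reading), "intrinsics" (3x3 intrinsics, pixels), "xyz" and "rotation" of the camera in the world. Camera axes: x right, y down, z forward; pixel columns grow to the right and rows downward; lengths in m; the calibration is good to about 2 mm. A picture is of the moment at which its call begins.
- sign_off(): hands the job in; it is judged then, once.
Trained networks look in a picture, given as the dict that the camera call returned (one of the last four; its "shot" number tells which), for a name from the list of things; names that differ only in an ending like _2 or _b are one class to them, and where a whole thing is asked for, a point or a joint stands for the part that bears it (a point fixed in the world has none). Each returns a list of dicts, best first, with "score" (0 to 1); they miss things now and then, are a little off and sometimes report something else, mostly with a low value. They report only what shows in the picture. A call takes as long as a camera call. They do not tell look-alikes from the thing itself.
- outline_of(picture, label): "region" (420x560 bool, what is visible of it) and "at" ([column, row] in pixels, amid what is visible of it).
The state is a dict: "clock": time; "q": joint angles; "qvel": joint speeds; "joint_efforts": joint torques, N m; "ee_pos": TCP position; "tcp_rot": TCP orientation; "ft_force": force on the tool from outside, world axes, zero at the start; "moment": the same for the moment, N m; "finger_gap": finger opening in m; "finger_force": force on a finger pad.
Only numpy, scipy, OpenCV 4.12 (cv2) and the standard library are available. Lean on these libraries where they do the work, as an engineer would, in place of code of your own. Each camera call takes 0.05 s, during which the arm holds its last target. There are 200 camera calls.

### The job

Take the orange-handled drift from its wooden block and tap the steel bearing cup fully home in the bore of the black turntable base: press gently on the rim only, at alternating places round it, so that it goes in square and never cocks over. Never press on the brass spindle in its middle, and do not touch the cup with the gripper itself. Then hang the drift back in its block, upright on its collar, and leave everything else on the counter where it is.

Things in the scene. Friction and masses are not known exactly. Their poses are not given: they have to be found in the camera images.
- stand: black square turntable base, 160 x 160 mm, 50 mm high, screwed to the counter, brass strips on its sides. Origin: centre of its underside, on the counter; z up. A 53 mm round bore opens in the middle of its top face. The cup must come to rest on the seat at the bottom of the bore, hidden under it.
- bore (a point): centre of the bore's mouth, in the plane of the base's top face, 50 mm above the counter; z up, along the bore.
- hub: brass seat at the bottom of the bore, out of sight under the cup. Origin: centre of the base's underside (this does not give the seat's height). Bases are shimmed differently: the face on which the cup comes to rest lies anywhere from 26 to 35 mm above the counter, and no reading tells where; it must be felt: the cup goes no further and the force rises steeply.
- cup: solid steel bearing cup, 50 mm diameter, 22 mm high, 0.17 kg, standing started in the bore: its foot is at first about 39 to 41 mm above the counter and it leans about 2 degrees to some side. Origin: centre of its foot; z along its axis, up. Home, its foot rests on the seat, its rim then 2 mm below to 7 mm above the base's top face. Leaning 7 degrees it is cocked and spoilt; over 25 N on it dents it.
- cup_rim (a point): centre of the cup's flat top face, 22 mm above its foot; same axes. Tight fit: a slow press 17 to 19 mm from the axis with about 5 to 14 N pushes that side down, the far side stays; it stays as left. A press of 2 mm tips it about 3 degrees and sinks its middle 1 mm; pressing opposite levels it. On the seat it stops hard: pressing on both sides with 15 N then moves it no more.
- spindle: brass spindle stub, 9 mm diameter, standing 14 mm up from the middle of the cup's top. Origin: centre of its foot, in the plane of the cup's top. It is part of the cup and must not be pressed (1.5 N is too much).
- drift: drift, 133 mm long, 0.07 kg: white round-nosed shaft of 14 mm diameter from 0 to 47 mm, white collar of 34 mm diameter from 47 to 53 mm, orange round handle of 20 mm diameter from 53 to 133 mm. Origin: the lowest point of its domed nose; z along it, towards the handle. It starts upright, hanging by its collar in the block, nose 8 mm above the counter.
- drift_grip (a point): good place to grip on the drift's handle, 85 mm above the nose, 32 mm above the collar's upper face.
- block: wooden drift block, 80 x 80 mm, 55 mm high, fixed to the counter, to the left or to the right of the base. Origin: centre of its underside; z up. A 24 mm hole goes down through its middle; the drift hangs in it, its collar resting on the block's top.
- socket (a point): centre of the hole's mouth in the block's top face, 55 mm above the counter; z up.
- pickup: bystander: red model pickup, 140 x 59 x 42 mm, loose. Origin: centre of its underside.
- coupe: bystander: yellow model car, 130 x 55 x 39 mm, loose. Origin: centre of its underside.
- roadster: bystander: blue model car, 130 x 55 x 39 mm, loose. Origin: centre of its underside.
- jar: bystander: amber jar with green lid, 60 mm diameter, 75 mm high, loose, on the side where the block is not. Origin: centre of its underside.
- platter: bystander: the turntable's white round plate, 150 mm diameter, 8 mm thick with a brass boss to 18 mm, lying loose. Origin: centre of its underside.
- old_cup: bystander: the worn copper-brown cup that was taken out, 50 mm diameter, 22 mm high, loose on the counter; leave it. Origin: centre of its underside.
- screwdriver: bystander: screwdriver with red handle lying on the counter. Origin: under its middle.
Mind the look-alikes: they are no part of the job. What is meant by the drift is not blue, and is the smaller of those in its own colour.

How it is judged:
On the way, in this order (a step that is already met when the one before it is completed fails the run):
1. the drift is lifted clear of its block (z of drift in the frame of socket above 0 m), for 0.1 s.
2. the cup rests on the seat, square in the bore (contact force between cup and hub above 1 N and angle between cup's own z axis and vertical below 0.04 rad), for 0.2 s.
At the end, for the whole second after the job is handed in: The cup bears on the seat at the bottom of the bore (contact force over 1 N), leaning less than 2.3 degrees (0.04 rad), within 3 mm of the bore's centre; the drift hangs in its block with its collar within 4 mm of the block's top, leaning less than 7 degrees, released; both at rest (all of step 2 and horizontal distance between cup and bore below 0.003 m and horizontal distance between drift_grip and socket below 0.012 m and angle between drift's own z axis and vertical below 0.12 rad and z of drift in the frame of socket between -0.052 and -0.043 m and linear speed of each of drift, cup below 0.02 m/s); the robot touches nothing.
It fails at once if the cup cocks over: it leans more than 7 degrees (0.122 rad) (angle between cup's own z axis and vertical above 0.122 rad).
It fails at once if the cup is pressed with more than 25 N (contact force between drift and cup above 25 N).
It fails at once if the spindle is pressed with more than 1.5 N (contact force between spindle and anything else above 1.5 N).
It fails at once if the gripper or arm touches the cup (contact force between any of the fingers, the arm and cup above 1 N).
It fails at once if a bystander is pushed more than 20 mm (distance of any of pickup, coupe, roadster, jar, platter, old_cup, screwdriver from where it was at the start of the episode above 0.02 m).
It also fails if it takes over 72 s, if anything falls off the work surface, if the arm or the gripper's body presses on something with over 40 N, if the wrist force passes 120 N, or if a joint passes its speed limit or range.

## Working session

There is one attempt and no reset: what is moved stays moved. The work goes in short steps, Python scripts to look and compute and a tool call to move; the robot and the scene stay as the last step left them, time stands still between calls to the robot, and variables do not carry over. Pictures are saved under pics/ and viewed, at most 10 in all, crops included, and the job is handed in when it is done.

Besides the shell and the picture viewer there is one more tool, called after "Call:" by a JSON object that holds its "fn" and its "kwargs", one argument or row to a line. apply_moves: Moves the arm, as the interface text tells. Its arguments: {"type":"object","properties":{"rot":{"type":"array"},"offset":{"type":"array"},"gripper":{"type":"array"}},"required":["rot","offset","gripper"]}

```bash
mkdir -p pics; cat > h.py <<'E'
from rig import *
import numpy as np, cv2
def pts(s,mask):
    r,c=np.nonzero(mask&(s["range_z"]>0)); z=s["range_z"][r,c]; K=np.array(s["intrinsics"])
    p=np.stack([(c-K[0,2])*z/K[0,0],(r-K[1,2])*z/K[1,1],z],1)
    R=np.array(s["rotation"])
    if R.shape!=(3,3):
        from scipy.spatial.transform import Rotation as Q
        R=Q.from_euler('xyz',R).as_matrix()
    return p@R.T+np.array(s["xyz"])
E
python3 - <<'E'
from h import *
st=get_state();print({k:np.round(v,3).tolist() for k,v in st.items()})
a=snapshot("scene");b=snapshot("top")
cv2.imwrite("pics/a.png",np.hstack([a["color"],b["color"]])[:, :]) if 0 else None
cv2.imwrite("pics/s.png",a["color"]);cv2.imwrite("pics/t.png",b["color"])
print(b["xyz"],b["rotation"],b["intrinsics"])
for n,s in (("scene",a),("top",b)):
  for l in ["drift","block","stand","cup","spindle","jar","pickup","coupe","roadster","platter","old_cup","screwdriver"]:
    for d in outline_of(s,l)[:3]:
      p=pts(s,d["region"])
      if len(p): print(n,l,round(d["score"],2),np.round(d["at"]),len(p),"min",p.min(0).round(3),"max",p.max(0).round(3),"med",np.median(p,0).round(3))
E
```

```text
{'clock': 0.0, 'q': [-1.248, 0.629, 0.038, 1.518, -0.027, 0.996, -0.02], 'qvel': [0.001, -0.0, 0.003, 0.0, 0.0, 0.001, -0.001], 'joint_efforts': [0.0, -54.973, 1.143, -18.663, -0.052, 0.024, 0.0], 'ee_pos': [0.246, 0.601, 0.203], 'tcp_rot': [-3.14, 0.0, 2.753], 'ft_force': [1.044, -0.776, -0.187], 'moment': [0.007, -0.009, 0.0], 'finger_force': 0.0, 'finger_gap': 0.094}
[ 0.38294766 -0.05902102  1.16409917] [-2.96937708 -0.02760099 -1.55649444] [[423.03960659   0.         280.78763057]
 [  0.         423.03960659 212.66207821]
 [  0.           0.           1.        ]]
scene drift 0.86 [145. 212.] 714 min [ 0.176 -0.362 -0.004] max [ 0.384 -0.3    0.192] med [ 0.368 -0.339  0.107]
scene drift 0.84 [179. 199.] 242 min [ 0.341 -0.264  0.008] max [ 0.374 -0.235  0.136] med [ 0.363 -0.251  0.08 ]
scene drift 0.59 [173. 245.] 271 min [ 0.45  -0.344  0.053] max [ 0.484 -0.314  0.146] med [ 0.473 -0.329  0.097]
scene block 0.95 [178. 256.] 1045 min [ 0.401 -0.371 -0.004] max [ 0.509 -0.28   0.061] med [ 0.489 -0.335  0.053]
scene stand 0.73 [308. 204.] 3351 min [ 0.439 -0.085 -0.008] max [0
[... 2574 characters left out ...]
45] med [ 0.754 -0.1    0.024]
top platter 0.96 [366. 178.] 2110 min [ 0.608 -0.408 -0.004] max [ 0.761 -0.259  0.021] med [ 0.682 -0.332  0.008]
top platter 0.2 [238. 221.] 291 min [ 0.526 -0.     0.019] max [0.573 0.049 0.08 ] med [0.549 0.023 0.062]
top old_cup 0.52 [423. 218.] 290 min [ 0.551 -0.504 -0.001] max [ 0.601 -0.454  0.028] med [ 0.574 -0.476  0.021]
top old_cup 0.34 [132. 242.] 537 min [0.48  0.277 0.005] max [0.538 0.332 0.081] med [0.507 0.297 0.073]
top screwdriver 0.9 [114. 160.] 484 min [ 0.587  0.342 -0.007] max [0.781 0.411 0.031] med [0.715 0.367 0.02 ]
top screwdriver 0.34 [420. 218.] 285 min [ 0.551 -0.504 -0.001] max [ 0.601 -0.454  0.028] med [ 0.574 -0.477  0.021]
```

View pics/s.png

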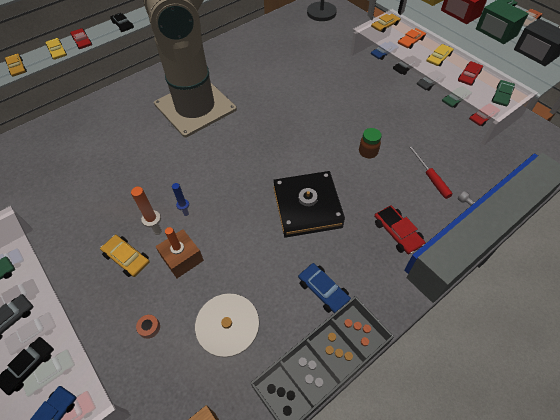

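View pics/t.png

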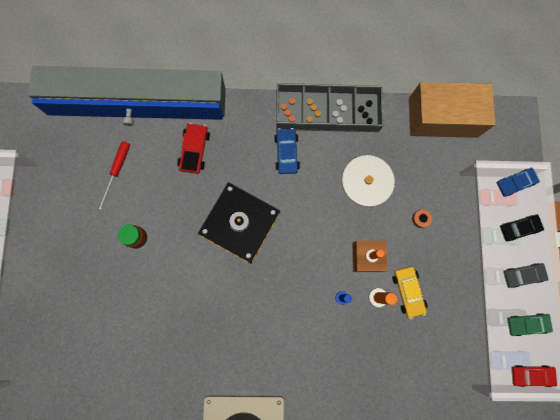

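The scene view shows the small orange drift in the wooden block at (173,243). The taller orange look-alike stands free at (143,205) and the blue one at (180,195). In the top view the base and cup are at (239,221). I'm moving towards the block now.

Call:
{"fn": "apply_moves", "kwargs": {
  "rot": [
    [0, 0, 0],
    [0, 0, 0],
    [0, 0, 0],
    [0, 0, 0],
    [0, 0, 0],
    [0, 0, 0],
    [0, 0, 0],
    [0, 0, 0],
    [0, 0, 0],
    [0, 0, 0],
    [0, 0, 0],
    [0, 0, 0]
  ],
  "offset": [
    [-35, -31, -8],
    [-35, -31, -8],
    [-35, -31, -8],
    [-35, -31, -8],
    [-35, -31, -8],
    [-35, -31, -8],
    [-35, -31, -8],
    [-35, -31, -8],
    [-35, -31, -8],
    [-35, -31, -8],
    [-35, -31, -8],
    [-35, -31, -8]
  ],
  "gripper": [-1, -1, -1, -1, -1, -1, -1, -1, -1, -1, -1, -1]
}}

```text
clock: 2.5
ee_pos: [0.4946, 0.0963, 0.3006]
tcp_rot: [3.141, 0.001, 2.753]
ft_force: [0.7, 0.1, -0.1]
finger_gap: 0.0938
finger_force: 0.0
```

Call:
{"fn": "apply_moves", "kwargs": {
  "rot": [
    [0, 0, 0],
    [0, 0, 0],
    [0, 0, 0],
    [0, 0, 0],
    [0, 0, 0],
    [0, 0, 0],
    [0, 0, 0],
    [0, 0, 0],
    [0, 0, 0],
    [0, 0, 0],
    [0, 0, 0],
    [0, 0, 0]
  ],
  "offset": [
    [-11, -34, 0],
    [-11, -34, 0],
    [-11, -34, 0],
    [-11, -34, 0],
    [-11, -34, 0],
    [-11, -34, 0],
    [-11, -34, 0],
    [-11, -34, 0],
    [-11, -34, 0],
    [-11, -34, 0],
    [-11, -34, 0],
    [-11, -34, 0]
  ],
  "gripper": [-1, -1, -1, -1, -1, -1, -1, -1, -1, -1, -1, -1]
}}

```text
clock: 3.7
ee_pos: [0.4613, -0.3309, 0.3]
tcp_rot: [3.141, 0.0, 2.753]
ft_force: [1.2, -0.3, 0.5]
finger_gap: 0.0942
finger_force: 0.0
```

Call:
{"fn": "apply_moves", "kwargs": {
  "rot": [
    [0, 0, 1],
    [0, 0, 1],
    [0, 0, 1],
    [0, 0, 1],
    [0, 0, 1],
    [0, 0, 1],
    [0, 0, 1],
    [0, 0, 1],
    [0, 0, 1],
    [0, 0, 1],
    [0, 0, 1],
    [0, 0, 1]
  ],
  "offset": [
    [0, 0, 0],
    [0, 0, 0],
    [0, 0, 0],
    [0, 0, 0],
    [0, 0, 0],
    [0, 0, 0],
    [0, 0, 0],
    [0, 0, 0],
    [0, 0, 0],
    [0, 0, 0],
    [0, 0, 0],
    [0, 0, 0]
  ],
  "gripper": [-1, -1, -1, -1, -1, -1, -1, -1, -1, -1, -1, -1]
}}

```text
clock: 4.9
ee_pos: [0.4616, -0.3294, 0.2999]
tcp_rot: [3.141, -0.0, 1.702]
ft_force: [-0.0, -0.3, -0.4]
finger_gap: 0.0936
finger_force: 0.0
```

Call:
{"fn": "apply_moves", "kwargs": {
  "rot": [
    [0, 0, 1],
    [0, 0, 1],
    [0, 0, 1],
    [0, 0, 1],
    [0, 0, 1],
    [0, 0, 1],
    [0, 0, 1],
    [0, 0, 1],
    [0, 0, 1],
    [0, 0, 1],
    [0, 0, 1],
    [0, 0, 1]
  ],
  "offset": [
    [0, 0, 0],
    [0, 0, 0],
    [0, 0, 0],
    [0, 0, 0],
    [0, 0, 0],
    [0, 0, 0],
    [0, 0, 0],
    [0, 0, 0],
    [0, 0, 0],
    [0, 0, 0],
    [0, 0, 0],
    [0, 0, 0]
  ],
  "gripper": [-1, -1, -1, -1, -1, -1, -1, -1, -1, -1, -1, -1]
}}

```text
clock: 6.1
ee_pos: [0.4616, -0.3294, 0.2999]
tcp_rot: [3.142, -0.0, 0.655]
ft_force: [-0.1, 0.6, 0.1]
finger_gap: 0.0944
finger_force: 0.0
```

Call:
{"fn": "apply_moves", "kwargs": {
  "rot": [
    [0, 0, 1],
    [0, 0, 1],
    [0, 0, 1],
    [0, 0, 1],
    [0, 0, 1],
    [0, 0, 1],
    [0, 0, 1],
    [0, 0, 0.5],
    [0, 0, 0]
  ],
  "offset": [
    [0, 0, 0],
    [0, 0, 0],
    [0, 0, 0],
    [0, 0, 0],
    [0, 0, 0],
    [0, 0, 0],
    [0, 0, 0],
    [0, 0, 0],
    [0, 0, 0]
  ],
  "gripper": [-1, -1, -1, -1, -1, -1, -1, -1, -1]
}}

```text
clock: 7.0
ee_pos: [0.4616, -0.3294, 0.2997]
tcp_rot: [-3.142, 0.0, 0.004]
ft_force: [0.6, 0.3, 0.7]
finger_gap: 0.0934
finger_force: 0.0
```

```bash
python3 - <<'E'
from h import *
w=snapshot("wrist");cv2.imwrite("pics/w.png",w["color"]);print(w["xyz"],w["rotation"])
st=get_state();print(np.round(st["q"],2),st["ee_pos"],st["tcp_rot"])
for l in ["drift","block"]:
  for d in outline_of(w,l)[:3]:
    p=pts(w,d["region"])
    print(l,d["score"],np.round(d["at"]),p.min(0).round(3),p.max(0).round(3))
    for lo,hi in((.05,.058),(.058,.066),(.07,.135),(.135,.15)):
      q=p[(p[:,2]>lo)&(p[:,2]<hi)]
      if len(q)>5: print(lo,len(q),q.mean(0).round(4),np.percentile(q,2,0).round(4),np.percentile(q,98,0).round(4))
E
```

```text
[ 0.53896763 -0.33033641  0.47910118] [ 2.87730053e+00  2.26639753e-04 -1.56627383e+00]
[-0.04  0.6   1.04  1.64 -0.54  1.23 -0.45] [ 0.46161028 -0.32935607  0.29976834] [-3.14150013e+00  1.63103836e-04  5.21914029e-03]
drift 0.81 [294. 273.] [ 0.288 -0.364 -0.003] [ 0.385 -0.315  0.191]
0.07 899 [ 0.3704 -0.338   0.0903] [ 0.3491 -0.3593  0.072 ] [ 0.3833 -0.3179  0.1337]
0.135 143 [ 0.3716 -0.3378  0.1428] [ 0.3604 -0.3518  0.1358] [ 0.375  -0.3246  0.1496]
drift 0.77 [285. 177.] [ 0.438 -0.347  0.052] [ 0.486 -0.313  0.142]
0.05 52 [ 0.4725 -0.3331  0.0542] [ 0.4377 -0.3465  0.0522] [ 0.4856 -0.3152  0.0578]
0.058 240 [ 0.4735 -0.3287  0.0597] [ 0.4591 -0.3438  0.0582] [ 0.4836 -0.3128  0.0616]
0.07 143 [ 0.4758 -0.3286  0.1063] [ 0.4709 -0.3375  0.0732] [ 0.4777 -0.3194  0.134 ]
0.135 266 [ 0.4684 -0.3286  0.1393] [ 0.4595 -0.3371  0.1371] [ 0.4772 -0.3202  0.1409]
drift 0.7 [ 12. 106.] [ 0.528 -0.004  0.042] [0.577 0.034 0.064]
0.05 193 [0.5514 0.0036 0.0538] [ 0.528  -0.0022  0.0501] [0.5754 0.0199 0.0576]
0.058 584 [0.5505 0.0088 0.0611] [ 0.5305 -0.0019  0.0584] [0.5725 0.0207 0.063 ]
block 0.62 [287. 161.] [ 0.428 -0.369 -0.001] [ 0.508 -0.283  0.061]
0.05 3045 [ 0.4701 -0.3286  0.0536] [ 0.4291 -0.3672  0.0519] [ 0.5063 -0.2899  0.0553]
0.058 12 [ 0.4774 -0.3233  0.0591] [ 0.461  -0.3413  0.0582] [ 0.4838 -0.3127  0.061 ]
```

View pics/w.png

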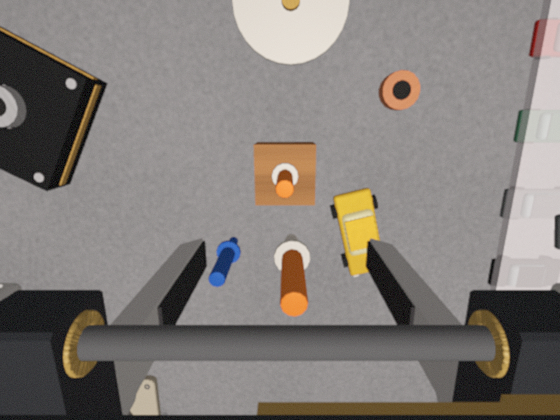

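The wrist view shows the drift upright in its block at (285,178), so I'm descending on it.

Call:
{"fn": "apply_moves", "kwargs": {
  "rot": [
    [0, 0, 0],
    [0, 0, 0],
    [0, 0, 0],
    [0, 0, 0],
    [0, 0, 0],
    [0, 0, 0],
    [0, 0, 0],
    [0, 0, 0],
    [0, 0, 0],
    [0, 0, 0],
    [0, 0, 0],
    [0, 0, 0]
  ],
  "offset": [
    [7, -1, 30],
    [0, 0, 40],
    [0, 0, 40],
    [0, 0, 40],
    [0, 0, 30],
    [0, 0, 20],
    [0, 0, 7],
    [0, 0, 0],
    [0, 0, 0],
    [0, 0, 0],
    [0, 0, 0],
    [0, 0, 0]
  ],
  "gripper": [-1, -1, -1, -1, -1, -1, -1, -1, 1, 1, 1, 1]
}}

```text
clock: 8.35
ee_pos: [0.4689, -0.3287, 0.0935]
tcp_rot: [3.141, -0.001, 0.004]
ft_force: [-0.5, -0.2, 0.3]
finger_gap: 0.0657
finger_force: 0.0
```

Call:
{"fn": "apply_moves", "kwargs": {
  "rot": [
    [0, 0, 0],
    [0, 0, 0],
    [0, 0, 0],
    [0, 0, 0],
    [0, 0, 0]
  ],
  "offset": [
    [0, 0, 0],
    [0, 0, 0],
    [0, 0, 0],
    [0, 0, 0],
    [0, 0, 0]
  ],
  "gripper": [1, 1, 1, 1, 1]
}}

```text
clock: 8.85
ee_pos: [0.4685, -0.3285, 0.0928]
tcp_rot: [-3.142, 0.0, 0.004]
ft_force: [0.6, -0.7, 0.1]
finger_gap: 0.0254
finger_force: 0.0
```

Call:
{"fn": "apply_moves", "kwargs": {
  "rot": [
    [0, 0, 0],
    [0, 0, 0],
    [0, 0, 0],
    [0, 0, 0],
    [0, 0, 0],
    [0, 0, 0],
    [0, 0, 0],
    [0, 0, 0],
    [0, 0, 0],
    [0, 0, 0]
  ],
  "offset": [
    [0, 0, 0],
    [0, 0, 0],
    [0, 0, 0],
    [0, 0, 0],
    [0, 0, -10],
    [0, 0, -25],
    [0, 0, -35],
    [0, 0, -35],
    [0, 0, -25],
    [0, 0, 0]
  ],
  "gripper": [1, 1, 1, 1, 1, 1, 1, 1, 1, 1]
}}

```text
clock: 9.85
ee_pos: [0.4697, -0.3307, 0.2269]
tcp_rot: [3.137, -0.006, 0.004]
ft_force: [-0.1, -0.6, -1.2]
finger_gap: 0.0197
finger_force: 30.0
```

Call:
{"fn": "apply_moves", "kwargs": {
  "rot": [
    [0, 0, 0],
    [0, 0, 0],
    [0, 0, 0],
    [0, 0, 0],
    [0, 0, 0],
    [0, 0, 0],
    [0, 0, 0],
    [0, 0, 0],
    [0, 0, 0],
    [0, 0, 0],
    [0, 0, 0],
    [0, 0, 0]
  ],
  "offset": [
    [2, -20, 0],
    [2, -35, 0],
    [2, -35, 0],
    [2, -35, 0],
    [2, -35, 0],
    [2, -35, 0],
    [2, -35, 0],
    [2, -35, 0],
    [0, -35, 0],
    [0, -30, 0],
    [0, -20, 0],
    [0, 0, 0]
  ],
  "gripper": [1, 1, 1, 1, 1, 1, 1, 1, 1, 1, 1, 1]
}}

```text
clock: 11.05
ee_pos: [0.4824, 0.0249, 0.2218]
tcp_rot: [-3.141, 0.002, 0.009]
ft_force: [0.6, 0.2, -0.2]
finger_gap: 0.0196
finger_force: 30.0
```

```bash
python3 - <<'E'
from h import *
w=snapshot("wrist");cv2.imwrite("pics/w2.png",w["color"]);print(w["xyz"],w["rotation"])
st=get_state();print(np.round(st["q"],2),st["ee_pos"],st["tcp_rot"],st["ft_force"],st["finger_gap"],st["finger_force"])
for l in ["drift","cup","spindle","stand"]:
  for d in outline_of(w,l)[:2]:
    p=pts(w,d["region"])
    print(l,d["score"],np.round(d["at"]),p.min(0).round(3),p.max(0).round(3))
P=pts(w,np.ones((420,560),bool))
c=np.array([.551,.022])
q=P[(np.hypot(*(P[:,:2]-c).T)<.024)]
sp=q[(q[:,2]>.069)&(q[:,2]<.085)];print("sp",len(sp),sp.mean(0),sp[sp[:,2]>.073].mean(0),sp.min(0),sp.max(0))
r=q[(q[:,2]>.056)&(q[:,2]<.067)&(np.hypot(*(q[:,:2]-c).T)>.008)]
print("rim",len(r),r.mean(0),r.min(0),r.max(0))
A=np.c_[r[:,:2]-c,np.ones(len(r))];s=np.linalg.lstsq(A,r[:,2],rcond=None)[0];print("plane",s,np.std(A@s-r[:,2]))
t=P[(np.hypot(*(P[:,:2]-c).T)>.04)&(np.hypot(*(P[:,:2]-c).T)<.07)&(P[:,2]<.056)];A=np.c_[t[:,:2]-c,np.ones(len(t))];s=np.linalg.lstsq(A,t[:,2],rcond=None)[0];print("top plane",s,np.std(A@s-t[:,2]))
E
```

```text
[0.5601133  0.02409242 0.40097088] [ 2.87515344e+00  1.18176203e-03 -1.56113879e+00]
[-0.82  0.6   1.12  1.96 -0.65  1.   -0.95] [0.4825662  0.02253771 0.22221074] [3.14122932e+00 1.35097001e-03 6.67851800e-03] [ 1.06676126 -1.22354327 -1.30200147] 0.019535651041458726 29.999653100967407
drift 0.9 [286. 259.] [ 0.295  0.002 -0.003] [0.498 0.041 0.27 ]
drift 0.7 [518. 301.] [ 0.335 -0.267 -0.003] [ 0.508 -0.048  0.32 ]
cup 0.64 [288. 125.] [ 0.527 -0.003  0.043] [0.577 0.048 0.077]
spindle 0.6 [284. 126.] [0.549 0.018 0.074] [0.557 0.026 0.077]
stand 0.65 [278.  99.] [ 0.447 -0.097 -0.003] [0.66  0.14  0.062]
sp 68 [0.55315689 0.02234413 0.07541165] [0.55315689 0.02234413 0.07541165] [0.5493376  0.01842672 0.07355957] [0.55687157 0.02615731 0.0772946 ]
rim 1577 [0.55208612 0.02236662 0.06165683] [ 0.52896667 -0.00106728  0.05940253] [0.57489033 0.04538738 0.06436619]
plane [-0.01058276  0.03090122  0.061657  ] 0.0007713314533164799
top plane [0.00121779 0.00011495 0.04865592] 0.0007627257848028508
```

View pics/w2.png

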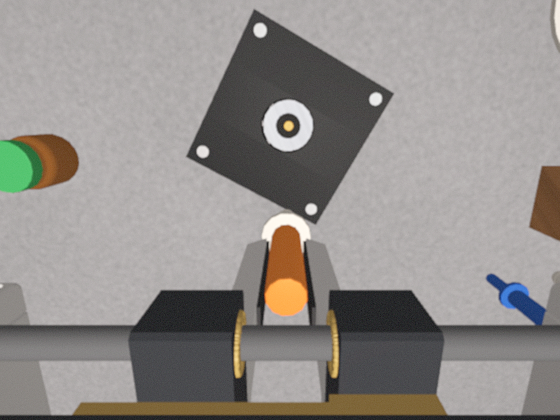

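The wrist view shows the drift held upright at (286,260), with the cup at (288,125). The cup leans with its high side towards +y. Next I'll move above the high side and check how the drift sits in the hand.

Call:
{"fn": "apply_moves", "kwargs": {
  "rot": [
    [0, 0, 0],
    [0, 0, 0],
    [0, 0, 0],
    [0, 0, 0],
    [0, 0, 0],
    [0, 0, 0]
  ],
  "offset": [
    [20, -6, 0],
    [25, -6, 0],
    [18, -5, 5],
    [0, 0, 20],
    [0, 0, 15],
    [0, 0, 5]
  ],
  "gripper": [1, 1, 1, 1, 1, 1]
}}

```text
clock: 11.9
ee_pos: [0.5446, 0.0379, 0.1763]
tcp_rot: [3.141, 0.003, 0.002]
ft_force: [0.7, -0.4, -0.2]
finger_gap: 0.0193
finger_force: 30.0
```

```bash
python3 - <<'E'
from h import *
st=get_state();e=np.array(st["ee_pos"]);print(e,st["tcp_rot"],st["ft_force"])
w=snapshot("wrist")
P=pts(w,np.ones((420,560),bool))
near=np.hypot(*(P[:,:2]-e[:2]).T)<.025
for lo,hi in((.04,.06),(.0,.03),(-.035,-.028),(-.08,-.045)):
  q=P[near&(P[:,2]-e[2]>lo)&(P[:,2]-e[2]<hi)]
  if len(q)>5: print(lo,len(q),((q.min(0)+q.max(0))/2-e).round(4),(q.mean(0)-e).round(4),q.min(0)-e,q.max(0)-e)
cv2.imwrite("pics/w3.png",w["color"])
s=snapshot("scene");P=pts(s,np.ones((420,560),bool));near=np.hypot(*(P[:,:2]-e[:2]).T)<.02
cv2.imwrite("pics/s3.png",cv2.resize(s["color"][90:260,230:400],None,fx=3.5,fy=3.5))
for lo,hi in((.03,.06),(-.035,-.028),(-.08,-.045)):
  q=P[near&(P[:,2]-e[2]>lo)&(P[:,2]-e[2]<hi)]
  if len(q)>5: print("scene",lo,len(q),((q.min(0)+q.max(0))/2-e).round(4),(q.mean(0)-e).round(4))
E
```

```text
[0.54464765 0.03792832 0.17627985] [3.14145471e+00 3.05155624e-03 1.78401303e-03] [ 0.68990751 -0.39390104 -0.24289065]
0.04 2916 [ 0.0009 -0.0009  0.05  ] [ 0.0052 -0.001   0.0483] [-0.01006856 -0.02263194  0.04000173] [0.01178582 0.02080367 0.05999262]
0.0 1716 [ 0.0058 -0.001   0.015 ] [ 0.0088 -0.001   0.0171] [-2.64824790e-05 -2.25364146e-02  5.67053302e-05] [0.01159869 0.02063535 0.02999457]
-0.035 759 [ 0.0021 -0.0008 -0.0315] [ 0.0069 -0.001  -0.033 ] [-0.01201785 -0.01732548 -0.03498675] [ 0.01626806  0.01581033 -0.02806834]
-0.08 17 [ 0.0056 -0.001  -0.0765] [ 0.0057 -0.0012 -0.0773] [ 0.00489384 -0.0047106  -0.07902832] [ 0.00628393  0.00262716 -0.07405254]
scene 0.03 103 [0.0035 0.0001 0.045 ] [0.0063 0.002  0.0443]
scene -0.035 69 [-0.0017 -0.0006 -0.0318] [ 0.0022 -0.0048 -0.0318]
scene -0.08 35 [-0.0008 -0.0029 -0.0659] [ 0.0006 -0.0045 -0.0657]
```

View pics/w3.png

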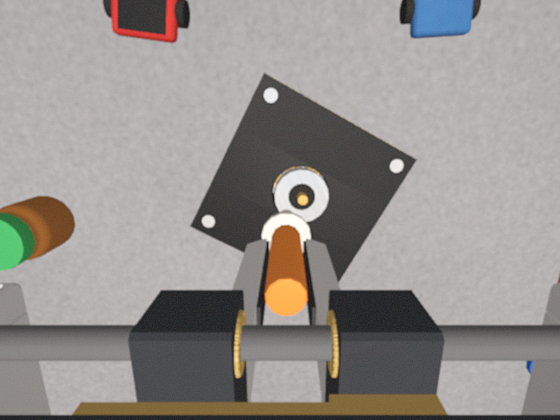

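The wrist view shows the nose just off the cup, whose rim is at (301,195), and the drift is nearly vertical. I'm lowering onto the high side.

Call:
{"fn": "apply_moves", "kwargs": {
  "rot": [
    [0, 0, 0],
    [0, 0, 0],
    [0, 0, 0],
    [0, 0, 0],
    [0, 0, 0],
    [0, 0, 0]
  ],
  "offset": [
    [1, -1, 0],
    [0, 0, 8],
    [0, 0, 8],
    [0, 0, 5],
    [0, 0, 2],
    [0, 0, 0]
  ],
  "gripper": [1, 1, 1, 1, 1, 1]
}}

```text
clock: 12.6
ee_pos: [0.5468, 0.0398, 0.1545]
tcp_rot: [3.141, 0.001, 0.004]
ft_force: [-1.5, -0.9, 0.3]
finger_gap: 0.0191
finger_force: 30.0
```

Call:
{"fn": "apply_moves", "kwargs": {
  "rot": [
    [0, 0, 0],
    [0, 0, 0],
    [0, 0, 0],
    [0, 0, 0],
    [0, 0, 0],
    [0, 0, 0]
  ],
  "offset": [
    [0, 0, 1],
    [0, 0, 1],
    [0, 0, 1],
    [0, 0, 1],
    [0, 0, 1],
    [0, 0, 0]
  ],
  "gripper": [1, 1, 1, 1, 1, 1]
}}

```text
clock: 13.2
ee_pos: [0.547, 0.0398, 0.1497]
tcp_rot: [-3.142, 0.0, 0.004]
ft_force: [-0.9, 0.2, 0.1]
finger_gap: 0.0197
finger_force: 30.0
```

Call:
{"fn": "apply_moves", "kwargs": {
  "rot": [
    [0, 0, 0],
    [0, 0, 0],
    [0, 0, 0],
    [0, 0, 0]
  ],
  "offset": [
    [0, 0, 0.5],
    [0, 0, 0.5],
    [0, 0, 0.5],
    [0, 0, 0.5]
  ],
  "gripper": [1, 1, 1, 1]
}}

```text
clock: 13.6
ee_pos: [0.5471, 0.0398, 0.1479]
tcp_rot: [-3.142, -0.0, 0.004]
ft_force: [0.2, 0.2, 2.0]
finger_gap: 0.0195
finger_force: 30.0
```

Call:
{"fn": "apply_moves", "kwargs": {
  "rot": [
    [0, 0, 0],
    [0, 0, 0]
  ],
  "offset": [
    [0, 0, 0.5],
    [0, 0, 0.5]
  ],
  "gripper": [1, 1]
}}

```text
clock: 13.8
ee_pos: [0.5472, 0.0399, 0.1473]
tcp_rot: [-3.141, -0.0, 0.004]
ft_force: [-1.3, 0.5, 6.3]
finger_gap: 0.0193
finger_force: 30.0
```

Call:
{"fn": "apply_moves", "kwargs": {
  "rot": [
    [0, 0, 0],
    [0, 0, 0]
  ],
  "offset": [
    [0, 0, 0.5],
    [0, 0, 0.5]
  ],
  "gripper": [1, 1]
}}

```text
clock: 14.0
ee_pos: [0.5472, 0.0401, 0.1464]
tcp_rot: [-3.141, -0.0, 0.004]
ft_force: [-0.9, 0.4, 4.6]
finger_gap: 0.0197
finger_force: 30.0
```

Call:
{"fn": "apply_moves", "kwargs": {
  "rot": [
    [0, 0, 0],
    [0, 0, 0]
  ],
  "offset": [
    [0, 0, 0.5],
    [0, 0, 0.5]
  ],
  "gripper": [1, 1]
}}

```text
clock: 14.2
ee_pos: [0.5472, 0.0404, 0.1453]
tcp_rot: [-3.14, -0.0, 0.004]
ft_force: [-1.4, 1.1, 5.1]
finger_gap: 0.0197
finger_force: 30.0
```

Call:
{"fn": "apply_moves", "kwargs": {
  "rot": [
    [0, 0, 0],
    [0, 0, 0]
  ],
  "offset": [
    [0, 0, 0.5],
    [0, 0, 0.5]
  ],
  "gripper": [1, 1]
}}

```text
clock: 14.4
ee_pos: [0.5471, 0.0406, 0.1443]
tcp_rot: [-3.14, -0.0, 0.004]
ft_force: [-0.6, 1.9, 5.7]
finger_gap: 0.0194
finger_force: 30.0
```

Call:
{"fn": "apply_moves", "kwargs": {
  "rot": [
    [0, 0, 0],
    [0, 0, 0],
    [0, 0, 0],
    [0, 0, 0],
    [0, 0, 0],
    [0, 0, 0],
    [0, 0, 0],
    [0, 0, 0],
    [0, 0, 0]
  ],
  "offset": [
    [0, 0, -10],
    [0, 0, -16],
    [4, 11, 0],
    [4, 12, 0],
    [4, 11, 0],
    [0, 0, 6],
    [0, 0, 10],
    [0, 0, 4],
    [0, 0, 1]
  ],
  "gripper": [1, 1, 1, 1, 1, 1, 1, 1, 1]
}}

```text
clock: 15.3
ee_pos: [0.5584, 0.0065, 0.1476]
tcp_rot: [-3.141, 0.002, 0.004]
ft_force: [0.3, 0.5, 0.2]
finger_gap: 0.0188
finger_force: 30.0
```

Call:
{"fn": "apply_moves", "kwargs": {
  "rot": [
    [0, 0, 0],
    [0, 0, 0],
    [0, 0, 0],
    [0, 0, 0],
    [0, 0, 0]
  ],
  "offset": [
    [0, 0, 1],
    [0, 0, 0.5],
    [0, 0, 0.5],
    [0, 0, 0.5],
    [0, 0, 0.5]
  ],
  "gripper": [1, 1, 1, 1, 1]
}}

```text
clock: 15.8
ee_pos: [0.5594, 0.0059, 0.1462]
tcp_rot: [-3.141, -0.001, 0.004]
ft_force: [0.8, 1.1, 3.2]
finger_gap: 0.0192
finger_force: 30.0
```

Call:
{"fn": "apply_moves", "kwargs": {
  "rot": [
    [0, 0, 0],
    [0, 0, 0]
  ],
  "offset": [
    [0, 0, 0.5],
    [0, 0, 0.5]
  ],
  "gripper": [1, 1]
}}

```text
clock: 16.0
ee_pos: [0.5596, 0.0056, 0.1454]
tcp_rot: [3.142, -0.001, 0.004]
ft_force: [-0.1, 0.5, 3.9]
finger_gap: 0.0196
finger_force: 30.0
```

Call:
{"fn": "apply_moves", "kwargs": {
  "rot": [
    [0, 0, 0],
    [0, 0, 0]
  ],
  "offset": [
    [0, 0, 0.5],
    [0, 0, 0.5]
  ],
  "gripper": [1, 1]
}}

```text
clock: 16.2
ee_pos: [0.5596, 0.0054, 0.1442]
tcp_rot: [3.141, -0.001, 0.004]
ft_force: [0.1, -0.2, 5.0]
finger_gap: 0.0197
finger_force: 30.0
```

Call:
{"fn": "apply_moves", "kwargs": {
  "rot": [
    [0, 0, 0],
    [0, 0, 0]
  ],
  "offset": [
    [0, 0, 0.5],
    [0, 0, 0.5]
  ],
  "gripper": [1, 1]
}}

```text
clock: 16.4
ee_pos: [0.5596, 0.0052, 0.1432]
tcp_rot: [3.141, -0.001, 0.004]
ft_force: [-0.2, -0.4, 6.1]
finger_gap: 0.0194
finger_force: 30.0
```

Call:
{"fn": "apply_moves", "kwargs": {
  "rot": [
    [0, 0, 0],
    [0, 0, 0]
  ],
  "offset": [
    [0, 0, 0.5],
    [0, 0, 0.5]
  ],
  "gripper": [1, 1]
}}

```text
clock: 16.6
ee_pos: [0.5597, 0.005, 0.1422]
tcp_rot: [3.14, -0.001, 0.004]
ft_force: [-0.6, -1.0, 6.7]
finger_gap: 0.0191
finger_force: 30.0
```

Call:
{"fn": "apply_moves", "kwargs": {
  "rot": [
    [0, 0, 0],
    [0, 0, 0],
    [0, 0, 0],
    [0, 0, 0],
    [0, 0, 0],
    [0, 0, 0],
    [0, 0, 0],
    [0, 0, 0],
    [0, 0, 0]
  ],
  "offset": [
    [0, 0, -10],
    [0, 0, -16],
    [-4, -11, 0],
    [-4, -12, 0],
    [-4, -11, 0],
    [0, 0, 6],
    [0, 0, 10],
    [0, 0, 4],
    [0, 0, 1]
  ],
  "gripper": [1, 1, 1, 1, 1, 1, 1, 1, 1]
}}

```text
clock: 17.5
ee_pos: [0.5465, 0.0393, 0.1459]
tcp_rot: [3.141, 0.002, 0.003]
ft_force: [-0.8, -0.7, -0.4]
finger_gap: 0.0196
finger_force: 30.0
```

Call:
{"fn": "apply_moves", "kwargs": {
  "rot": [
    [0, 0, 0],
    [0, 0, 0],
    [0, 0, 0],
    [0, 0, 0],
    [0, 0, 0],
    [0, 0, 0]
  ],
  "offset": [
    [0, 0, 0.5],
    [0, 0, 0.5],
    [0, 0, 0.5],
    [0, 0, 0.5],
    [0, 0, 0.5],
    [0, 0, 0.5]
  ],
  "gripper": [1, 1, 1, 1, 1, 1]
}}

```text
clock: 18.1
ee_pos: [0.5471, 0.0398, 0.1439]
tcp_rot: [-3.142, -0.0, 0.004]
ft_force: [-0.2, 0.2, 1.6]
finger_gap: 0.0191
finger_force: 30.0
```

Call:
{"fn": "apply_moves", "kwargs": {
  "rot": [
    [0, 0, 0],
    [0, 0, 0]
  ],
  "offset": [
    [0, 0, 0.5],
    [0, 0, 0.5]
  ],
  "gripper": [1, 1]
}}

```text
clock: 18.3
ee_pos: [0.5473, 0.0399, 0.1433]
tcp_rot: [-3.141, -0.001, 0.004]
ft_force: [-1.7, 1.6, 4.8]
finger_gap: 0.0191
finger_force: 30.0
```

Call:
{"fn": "apply_moves", "kwargs": {
  "rot": [
    [0, 0, 0],
    [0, 0, 0]
  ],
  "offset": [
    [0, 0, 0.5],
    [0, 0, 0.5]
  ],
  "gripper": [1, 1]
}}

```text
clock: 18.5
ee_pos: [0.5472, 0.0401, 0.1422]
tcp_rot: [-3.141, -0.0, 0.004]
ft_force: [0.0, 1.4, 5.2]
finger_gap: 0.0197
finger_force: 30.0
```

Call:
{"fn": "apply_moves", "kwargs": {
  "rot": [
    [0, 0, 0],
    [0, 0, 0]
  ],
  "offset": [
    [0, 0, 0.5],
    [0, 0, 0.5]
  ],
  "gripper": [1, 1]
}}

```text
clock: 18.7
ee_pos: [0.5471, 0.0403, 0.1412]
tcp_rot: [-3.14, -0.0, 0.004]
ft_force: [-1.1, 1.2, 5.7]
finger_gap: 0.0198
finger_force: 30.0
```

Call:
{"fn": "apply_moves", "kwargs": {
  "rot": [
    [0, 0, 0],
    [0, 0, 0]
  ],
  "offset": [
    [0, 0, 0.5],
    [0, 0, 0.5]
  ],
  "gripper": [1, 1]
}}

```text
clock: 18.9
ee_pos: [0.5473, 0.0404, 0.1406]
tcp_rot: [-3.14, -0.0, 0.004]
ft_force: [-1.8, 1.4, 10.7]
finger_gap: 0.0196
finger_force: 30.0
```

Call:
{"fn": "apply_moves", "kwargs": {
  "rot": [
    [0, 0, 0],
    [0, 0, 0],
    [0, 0, 0],
    [0, 0, 0],
    [0, 0, 0],
    [0, 0, 0],
    [0, 0, 0],
    [0, 0, 0],
    [0, 0, 0]
  ],
  "offset": [
    [0, 0, -10],
    [0, 0, -17],
    [4, 11, 0],
    [4, 12, 0],
    [4, 11, 0],
    [0, 0, 7],
    [0, 0, 10],
    [0, 0, 4],
    [0, 0, 1]
  ],
  "gripper": [1, 1, 1, 1, 1, 1, 1, 1, 1]
}}

```text
clock: 19.8
ee_pos: [0.5583, 0.0065, 0.1436]
tcp_rot: [-3.141, 0.002, 0.004]
ft_force: [-0.5, -1.1, 0.0]
finger_gap: 0.0193
finger_force: 30.0
```

Call:
{"fn": "apply_moves", "kwargs": {
  "rot": [
    [0, 0, 0],
    [0, 0, 0],
    [0, 0, 0],
    [0, 0, 0]
  ],
  "offset": [
    [0, 0, 0.5],
    [0, 0, 0.5],
    [0, 0, 0.5],
    [0, 0, 0.5]
  ],
  "gripper": [1, 1, 1, 1]
}}

```text
clock: 20.2
ee_pos: [0.5593, 0.006, 0.143]
tcp_rot: [-3.142, -0.0, 0.004]
ft_force: [0.5, -0.4, -0.3]
finger_gap: 0.0194
finger_force: 30.0
```

Call:
{"fn": "apply_moves", "kwargs": {
  "rot": [
    [0, 0, 0],
    [0, 0, 0]
  ],
  "offset": [
    [0, 0, 0.5],
    [0, 0, 0.5]
  ],
  "gripper": [1, 1]
}}

```text
clock: 20.4
ee_pos: [0.5593, 0.0059, 0.1421]
tcp_rot: [-3.141, -0.0, 0.004]
ft_force: [-0.7, 0.8, 2.4]
finger_gap: 0.0193
finger_force: 30.0
```

Call:
{"fn": "apply_moves", "kwargs": {
  "rot": [
    [0, 0, 0],
    [0, 0, 0]
  ],
  "offset": [
    [0, 0, 0.5],
    [0, 0, 0.5]
  ],
  "gripper": [1, 1]
}}

```text
clock: 20.6
ee_pos: [0.5595, 0.0056, 0.1414]
tcp_rot: [-3.142, -0.001, 0.004]
ft_force: [-0.9, -0.0, 4.7]
finger_gap: 0.0191
finger_force: 30.0
```

Call:
{"fn": "apply_moves", "kwargs": {
  "rot": [
    [0, 0, 0],
    [0, 0, 0]
  ],
  "offset": [
    [0, 0, 0.5],
    [0, 0, 0.5]
  ],
  "gripper": [1, 1]
}}

```text
clock: 20.8
ee_pos: [0.5596, 0.0054, 0.1407]
tcp_rot: [3.141, -0.001, 0.004]
ft_force: [-0.5, -0.8, 10.4]
finger_gap: 0.0197
finger_force: 30.0
```

Call:
{"fn": "apply_moves", "kwargs": {
  "rot": [
    [0, 0, 0]
  ],
  "offset": [
    [0, 0, 0.5]
  ],
  "gripper": [1]
}}

```text
clock: 20.9
ee_pos: [0.5597, 0.0053, 0.1405]
tcp_rot: [3.142, -0.001, 0.004]
ft_force: [-0.8, 0.2, 11.1]
finger_gap: 0.0193
finger_force: 30.0
```

Call:
{"fn": "apply_moves", "kwargs": {
  "rot": [
    [0, 0, 0]
  ],
  "offset": [
    [0, 0, 0.5]
  ],
  "gripper": [1]
}}

```text
clock: 21.0
ee_pos: [0.5598, 0.0052, 0.1403]
tcp_rot: [-3.142, -0.002, 0.004]
ft_force: [-1.8, 0.6, 14.3]
finger_gap: 0.0193
finger_force: 30.0
```

Call:
{"fn": "apply_moves", "kwargs": {
  "rot": [
    [0, 0, 0],
    [0, 0, 0],
    [0, 0, 0],
    [0, 0, 0],
    [0, 0, 0],
    [0, 0, 0],
    [0, 0, 0],
    [0, 0, 0],
    [0, 0, 0]
  ],
  "offset": [
    [0, 0, -10],
    [0, 0, -17],
    [-4, -11, 0],
    [-4, -12, 0],
    [-4, -11, 0],
    [0, 0, 7],
    [0, 0, 10],
    [0, 0, 4],
    [0, 0, 2]
  ],
  "gripper": [1, 1, 1, 1, 1, 1, 1, 1, 1]
}}

```text
clock: 21.9
ee_pos: [0.5466, 0.0392, 0.1419]
tcp_rot: [3.141, 0.001, 0.003]
ft_force: [0.6, -0.6, -0.0]
finger_gap: 0.0195
finger_force: 30.0
```

Call:
{"fn": "apply_moves", "kwargs": {
  "rot": [
    [0, 0, 0],
    [0, 0, 0],
    [0, 0, 0],
    [0, 0, 0],
    [0, 0, 0]
  ],
  "offset": [
    [0, 0, 0.5],
    [0, 0, 0.5],
    [0, 0, 0.5],
    [0, 0, 0.5],
    [0, 0, 0.5]
  ],
  "gripper": [1, 1, 1, 1, 1]
}}

```text
clock: 22.4
ee_pos: [0.5474, 0.0396, 0.1409]
tcp_rot: [-3.141, -0.001, 0.004]
ft_force: [-1.0, -0.3, 5.6]
finger_gap: 0.0197
finger_force: 30.0
```

Call:
{"fn": "apply_moves", "kwargs": {
  "rot": [
    [0, 0, 0]
  ],
  "offset": [
    [0, 0, 0.5]
  ],
  "gripper": [1]
}}

```text
clock: 22.5
ee_pos: [0.5475, 0.0396, 0.1408]
tcp_rot: [-3.141, -0.001, 0.004]
ft_force: [-0.7, 0.4, 9.2]
finger_gap: 0.0198
finger_force: 30.0
```

Call:
{"fn": "apply_moves", "kwargs": {
  "rot": [
    [0, 0, 0]
  ],
  "offset": [
    [0, 0, 0.5]
  ],
  "gripper": [1]
}}

```text
clock: 22.6
ee_pos: [0.5476, 0.0396, 0.1406]
tcp_rot: [-3.141, -0.001, 0.004]
ft_force: [-2.0, 1.3, 10.6]
finger_gap: 0.0197
finger_force: 30.0
```

Call:
{"fn": "apply_moves", "kwargs": {
  "rot": [
    [0, 0, 0]
  ],
  "offset": [
    [0, 0, 0.5]
  ],
  "gripper": [1]
}}

```text
clock: 22.7
ee_pos: [0.5477, 0.0396, 0.1404]
tcp_rot: [-3.141, -0.002, 0.004]
ft_force: [-2.0, 0.4, 14.5]
finger_gap: 0.0196
finger_force: 30.0
```

Call:
{"fn": "apply_moves", "kwargs": {
  "rot": [
    [0, 0, 0],
    [0, 0, 0]
  ],
  "offset": [
    [0, 0, 0.4],
    [0, 0, 0]
  ],
  "gripper": [1, 1]
}}

```text
clock: 22.9
ee_pos: [0.5477, 0.0396, 0.1403]
tcp_rot: [-3.14, -0.002, 0.004]
ft_force: [-2.8, 0.7, 14.6]
finger_gap: 0.0195
finger_force: 30.0
```

Call:
{"fn": "apply_moves", "kwargs": {
  "rot": [
    [0, 0, 0],
    [0, 0, 0],
    [0, 0, 0],
    [0, 0, 0],
    [0, 0, 0],
    [0, 0, 0],
    [0, 0, 0],
    [0, 0, 0],
    [0, 0, 0]
  ],
  "offset": [
    [0, 0, -10],
    [0, 0, -18],
    [7, 3, 0],
    [8, 4, 0],
    [8, 4, 0],
    [0, 0, 7],
    [0, 0, 10],
    [0, 0, 4],
    [0, 0, 1]
  ],
  "gripper": [1, 1, 1, 1, 1, 1, 1, 1, 1]
}}

```text
clock: 23.8
ee_pos: [0.5691, 0.0291, 0.1432]
tcp_rot: [-3.141, 0.002, 0.004]
ft_force: [-0.3, -0.6, -0.2]
finger_gap: 0.0193
finger_force: 30.0
```

Call:
{"fn": "apply_moves", "kwargs": {
  "rot": [
    [0, 0, 0],
    [0, 0, 0],
    [0, 0, 0],
    [0, 0, 0],
    [0, 0, 0]
  ],
  "offset": [
    [0, 0, 0.5],
    [0, 0, 0.5],
    [0, 0, 0.5],
    [0, 0, 0.5],
    [0, 0, 0.5]
  ],
  "gripper": [1, 1, 1, 1, 1]
}}

```text
clock: 24.3
ee_pos: [0.5702, 0.029, 0.1421]
tcp_rot: [-3.142, -0.0, 0.004]
ft_force: [-0.1, -0.8, -0.3]
finger_gap: 0.0197
finger_force: 30.0
```

Call:
{"fn": "apply_moves", "kwargs": {
  "rot": [
    [0, 0, 0],
    [0, 0, 0],
    [0, 0, 0]
  ],
  "offset": [
    [0, 0, 0.5],
    [0, 0, 0.5],
    [0, 0, 0.5]
  ],
  "gripper": [1, 1, 1]
}}

```text
clock: 24.6
ee_pos: [0.5703, 0.0289, 0.1408]
tcp_rot: [-3.141, -0.0, 0.004]
ft_force: [-1.5, 0.3, 4.7]
finger_gap: 0.0196
finger_force: 30.0
```

Call:
{"fn": "apply_moves", "kwargs": {
  "rot": [
    [0, 0, 0],
    [0, 0, 0]
  ],
  "offset": [
    [0, 0, 0.5],
    [0, 0, 0.5]
  ],
  "gripper": [1, 1]
}}

```text
clock: 24.8
ee_pos: [0.5705, 0.0288, 0.1405]
tcp_rot: [-3.141, -0.001, 0.004]
ft_force: [-1.0, 2.4, 10.5]
finger_gap: 0.0195
finger_force: 30.0
```

Call:
{"fn": "apply_moves", "kwargs": {
  "rot": [
    [0, 0, 0]
  ],
  "offset": [
    [0, 0, 0.5]
  ],
  "gripper": [1]
}}

```text
clock: 24.9
ee_pos: [0.5706, 0.0288, 0.1404]
tcp_rot: [-3.141, -0.001, 0.004]
ft_force: [-2.2, 2.0, 14.8]
finger_gap: 0.0192
finger_force: 30.0
```

Call:
{"fn": "apply_moves", "kwargs": {
  "rot": [
    [0, 0, 0],
    [0, 0, 0],
    [0, 0, 0],
    [0, 0, 0],
    [0, 0, 0],
    [0, 0, 0],
    [0, 0, 0],
    [0, 0, 0],
    [0, 0, 0]
  ],
  "offset": [
    [0, 0, -10],
    [0, 0, -18],
    [-11, 4, 0],
    [-12, 4, 0],
    [-11, 4, 0],
    [0, 0, 7],
    [0, 0, 10],
    [0, 0, 4],
    [0, 0, 3]
  ],
  "gripper": [1, 1, 1, 1, 1, 1, 1, 1, 1]
}}

```text
clock: 25.8
ee_pos: [0.5362, 0.017, 0.142]
tcp_rot: [3.141, 0.001, 0.004]
ft_force: [-0.8, -1.5, -0.4]
finger_gap: 0.0195
finger_force: 30.0
```

Call:
{"fn": "apply_moves", "kwargs": {
  "rot": [
    [0, 0, 0],
    [0, 0, 0],
    [0, 0, 0],
    [0, 0, 0]
  ],
  "offset": [
    [0, 0, 0.5],
    [0, 0, 0.5],
    [0, 0, 0.5],
    [0, 0, 0.5]
  ],
  "gripper": [1, 1, 1, 1]
}}

```text
clock: 26.2
ee_pos: [0.5364, 0.0167, 0.1411]
tcp_rot: [3.142, -0.0, 0.004]
ft_force: [0.2, 1.4, 0.5]
finger_gap: 0.0193
finger_force: 30.0
```

Call:
{"fn": "apply_moves", "kwargs": {
  "rot": [
    [0, 0, 0],
    [0, 0, 0]
  ],
  "offset": [
    [0, 0, 0.5],
    [0, 0, 0.5]
  ],
  "gripper": [1, 1]
}}

```text
clock: 26.4
ee_pos: [0.5365, 0.0166, 0.1407]
tcp_rot: [-3.141, -0.001, 0.004]
ft_force: [-0.5, 0.0, 8.6]
finger_gap: 0.0197
finger_force: 30.0
```

Call:
{"fn": "apply_moves", "kwargs": {
  "rot": [
    [0, 0, 0]
  ],
  "offset": [
    [0, 0, 0.5]
  ],
  "gripper": [1]
}}

```text
clock: 26.5
ee_pos: [0.5366, 0.0166, 0.1405]
tcp_rot: [-3.141, -0.001, 0.004]
ft_force: [-1.7, 1.0, 11.5]
finger_gap: 0.0195
finger_force: 30.0
```

Call:
{"fn": "apply_moves", "kwargs": {
  "rot": [
    [0, 0, 0],
    [0, 0, 0]
  ],
  "offset": [
    [0, 0, 0.5],
    [0, 0, 0]
  ],
  "gripper": [1, 1]
}}

```text
clock: 26.7
ee_pos: [0.5367, 0.0165, 0.1405]
tcp_rot: [-3.141, -0.002, 0.004]
ft_force: [-1.7, 1.2, 11.7]
finger_gap: 0.0194
finger_force: 30.0
```

Call:
{"fn": "apply_moves", "kwargs": {
  "rot": [
    [0, 0, 0],
    [0, 0, 0],
    [0, 0, 0],
    [0, 0, 0],
    [0, 0, 0],
    [0, 0, 0],
    [0, 0, 0],
    [0, 0, 0]
  ],
  "offset": [
    [0, 0, -10],
    [0, 0, -25],
    [0, 0, -30],
    [-15, 0, -18],
    [-20, 0, 0],
    [-15, 0, 0],
    [0, 0, 0],
    [0, 0, 0]
  ],
  "gripper": [1, 1, 1, 1, 1, 1, 1, 1]
}}

```text
clock: 27.5
ee_pos: [0.4868, 0.0169, 0.2223]
tcp_rot: [-3.141, -0.001, 0.004]
ft_force: [-0.1, 0.1, -0.6]
finger_gap: 0.0197
finger_force: 30.0
```

```bash
python3 - <<'E'
from h import *
w=snapshot("wrist");cv2.imwrite("pics/w4.png",w["color"])
e=np.array(get_state()["ee_pos"]);print(e)
P=pts(w,np.ones((420,560),bool))
c=np.array([.552,.0223]);r=np.hypot(*(P[:,:2]-c).T)
q=P[(r<.022)&(r>.009)&(P[:,2]>.045)&(P[:,2]<.062)]
A=np.c_[q[:,:2]-c,np.ones(len(q))];s=np.linalg.lstsq(A,q[:,2],rcond=None)[0];print("plane",s,np.std(A@s-q[:,2]))
sp=P[(r<.012)&(P[:,2]>.064)];print("spindle",sp.min(0),sp.max(0))
near=np.hypot(*(P[:,:2]-e[:2]).T)<.025
for lo,hi in((.04,.05),(.0,.03),(-.035,-.028),(-.08,-.045)):
  q=P[near&(P[:,2]-e[2]>lo)&(P[:,2]-e[2]<hi)]
  if len(q)>5: print(lo,len(q),(q.min(0)-e).round(4),(q.max(0)-e).round(4))
E
```

```text
[0.48712858 0.01672821 0.2221745 ]
plane [ 0.00434128 -0.00088248  0.05536094] 0.0007792560045241451
spindle [0.54921049 0.01967427 0.06713162] [0.55695134 0.02760494 0.07079929]
0.04 2135 [-0.0108 -0.0227  0.04  ] [0.0113 0.021  0.05  ]
0.0 1715 [-0.0005 -0.0228  0.    ] [0.0111 0.0209 0.03  ]
-0.035 762 [-0.0124 -0.0172 -0.0349] [ 0.0159  0.0159 -0.0283]
-0.08 17 [ 0.0047 -0.0045 -0.0793] [ 0.0062  0.0028 -0.074 ]
```

View pics/w4.png

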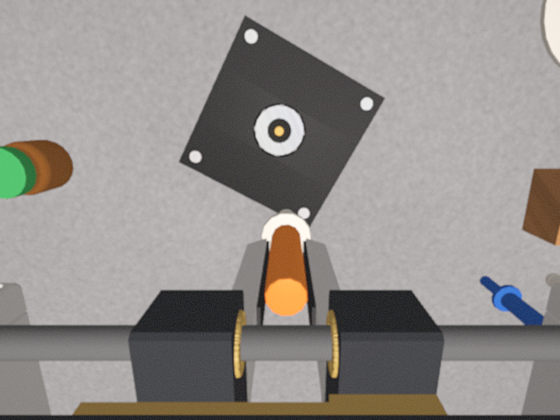

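The wrist view shows the cup sunk square in the bore at (279,130). The plane fit leans 0.25°, and the rim reads level at all four places. I'm carrying the drift back to its block.

Call:
{"fn": "apply_moves", "kwargs": {
  "rot": [
    [0, 0, 0],
    [0, 0, 0],
    [0, 0, 0],
    [0, 0, 0],
    [0, 0, 0],
    [0, 0, 0],
    [0, 0, 0],
    [0, 0, 0],
    [0, 0, 0],
    [0, 0, 0],
    [0, 0, 0],
    [0, 0, 0]
  ],
  "offset": [
    [-2, 20, 0],
    [-2, 35, 0],
    [-2, 35, 0],
    [-2, 35, 0],
    [-2, 35, 0],
    [-2, 35, 0],
    [-2, 35, 0],
    [-2, 35, 0],
    [-2, 35, 0],
    [-1.5, 30, 0],
    [0, 15, 0],
    [0, 0, 0]
  ],
  "gripper": [1, 1, 1, 1, 1, 1, 1, 1, 1, 1, 1, 1]
}}

```text
clock: 28.75
ee_pos: [0.4676, -0.3319, 0.2219]
tcp_rot: [3.139, 0.0, 0.0]
ft_force: [0.8, 1.0, -0.3]
finger_gap: 0.0198
finger_force: 30.0
```

Call:
{"fn": "apply_moves", "kwargs": {
  "rot": [
    [0, 0, 0],
    [0, 0, 0]
  ],
  "offset": [
    [0, 0, 0],
    [0, 0, 0]
  ],
  "gripper": [1, 1]
}}

```text
clock: 28.95
ee_pos: [0.4685, -0.3271, 0.2215]
tcp_rot: [-3.14, 0.0, 0.005]
ft_force: [0.7, 0.9, -1.1]
finger_gap: 0.0192
finger_force: 30.0
```

Call:
{"fn": "apply_moves", "kwargs": {
  "rot": [
    [0, 0, 0],
    [0, 0, 0],
    [0, 0, 0],
    [0, 0, 0],
    [0, 0, 0]
  ],
  "offset": [
    [0, 0.5, 20],
    [0, 0, 30],
    [0, 0, 20],
    [0, 0, 0],
    [0, 0, 0]
  ],
  "gripper": [1, 1, 1, 1, 1]
}}

```text
clock: 29.45
ee_pos: [0.4685, -0.3283, 0.1523]
tcp_rot: [-3.142, 0.0, 0.005]
ft_force: [0.6, 0.1, -0.8]
finger_gap: 0.0196
finger_force: 30.0
```

Aligned, so I'm lowering.

Call:
{"fn": "apply_moves", "kwargs": {
  "rot": [
    [0, 0, 0],
    [0, 0, 0],
    [0, 0, 0],
    [0, 0, 0],
    [0, 0, 0]
  ],
  "offset": [
    [0, 0, 10],
    [0, 0, 15],
    [0, 0, 15],
    [0, 0, 10],
    [0, 0, 0]
  ],
  "gripper": [1, 1, 1, 1, 1]
}}

```text
clock: 29.95
ee_pos: [0.467, -0.3281, 0.1]
tcp_rot: [-3.14, 0.003, 0.004]
ft_force: [1.0, -1.1, -0.7]
finger_gap: 0.0193
finger_force: 30.0
```

Call:
{"fn": "apply_moves", "kwargs": {
  "rot": [
    [0, 0, 0],
    [0, 0, 0],
    [0, 0, 0],
    [0, 0, 0],
    [0, 0, 0]
  ],
  "offset": [
    [0, 0, 4],
    [0, 0, 2],
    [0, 0, 1],
    [0, 0, 1],
    [0, 0, 0]
  ],
  "gripper": [1, 1, 1, 1, 1]
}}

```text
clock: 30.45
ee_pos: [0.468, -0.329, 0.0941]
tcp_rot: [3.142, -0.0, 0.004]
ft_force: [-0.6, -0.0, -0.7]
finger_gap: 0.0195
finger_force: 30.0
```

Call:
{"fn": "apply_moves", "kwargs": {
  "rot": [
    [0, 0, 0],
    [0, 0, 0],
    [0, 0, 0],
    [0, 0, 0],
    [0, 0, 0],
    [0, 0, 0],
    [0, 0, 0],
    [0, 0, 0],
    [0, 0, 0],
    [0, 0, 0],
    [0, 0, 0]
  ],
  "offset": [
    [0, 0, 0.7],
    [0, 0, 0],
    [0, 0, 0],
    [0, 0, 0],
    [0, 0, 0],
    [0, 0, 0],
    [0, 0, 0],
    [0, 0, 0],
    [0, 0, 0],
    [0, 0, 0],
    [0, 0, 0]
  ],
  "gripper": [1, 1, 0.5, 0, -0.5, -1, -1, -1, -1, -1, -1]
}}

```text
clock: 31.55
ee_pos: [0.468, -0.329, 0.0933]
tcp_rot: [3.142, 0.0, 0.004]
ft_force: [0.2, 0.5, -0.7]
finger_gap: 0.0839
finger_force: 0.0
```

Call:
{"fn": "apply_moves", "kwargs": {
  "rot": [
    [0, 0, 0],
    [0, 0, 0],
    [0, 0, 0],
    [0, 0, 0],
    [0, 0, 0],
    [0, 0, 0],
    [0, 0, 0],
    [0, 0, 0],
    [0, 0, 0],
    [0, 0, 0]
  ],
  "offset": [
    [0, 0, -10],
    [0, 0, -25],
    [0, 0, -40],
    [0, 0, -40],
    [0, 0, -40],
    [0, 0, -40],
    [0, 0, -10],
    [0, 0, 0],
    [0, 0, 0],
    [0, 0, 0]
  ],
  "gripper": [-1, -1, -1, -1, -1, -1, -1, -1, -1, -1]
}}

```text
clock: 32.55
ee_pos: [0.4674, -0.328, 0.2966]
tcp_rot: [-3.14, 0.002, 0.004]
ft_force: [-0.0, -0.0, 0.2]
finger_gap: 0.0938
finger_force: 0.0
```

```bash
python3 - <<'E'
from h import *
w=snapshot("wrist");t=snapshot("top")
cv2.imwrite("pics/f.png",np.hstack([cv2.resize(w["color"],(400,300)),cv2.resize(t["color"],(400,300))]))
P=pts(w,np.ones((420,560),bool));r=np.hypot(P[:,0]-.468,P[:,1]+.3286)
for lo,hi in((.057,.065),(.135,.15)):
  q=P[(r<.022)&(P[:,2]>lo)&(P[:,2]<hi)];print(len(q),q.mean(0),q.min(0),q.max(0))
P=pts(t,np.ones((420,560),bool));c=np.array([.552,.0223]);r=np.hypot(*(P[:,:2]-c).T)
q=P[(r<.022)&(r>.009)&(P[:,2]>.045)&(P[:,2]<.062)]
A=np.c_[q[:,:2]-c,np.ones(len(q))];print(np.linalg.lstsq(A,q[:,2],rcond=None)[0])
print(get_state()["clock"])
E
```

```text
248 [ 0.47305039 -0.32989611  0.05959936] [ 0.45699097 -0.34584835  0.0572605 ] [ 0.48412365 -0.31363109  0.06471879]
271 [ 0.46807916 -0.32985075  0.13929329] [ 0.45862533 -0.33870961  0.13501437] [ 0.47744674 -0.32078571  0.14145245]
[0.00414772 0.00967892 0.0562077 ]
32.65
```

View pics/f.png

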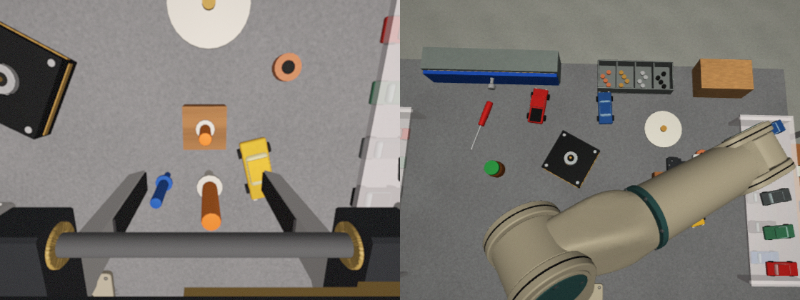

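The final views show the drift hanging upright in its block at (205,133) in the left picture. The cup sits level in the base at (570,158) in the right one, and the bystanders are where they were.

```bash
python3 -c "
from rig import *
print(sign_off())"
```

```text
the job is handed in; nothing more can be done
None
```

I pressed the cup home until it stopped hard at four places round the rim. It reads level to within about half a degree, the drift is back hanging upright in its block, and the job is handed in at about 33 s; sign-off gave no verdict.

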